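# Wedge up the front of the shed drawer unit and hold it

### The job

The dibber lies across the front of the plastic drawer unit: lay it down on the shelf to one side, clear of where the wedge has to go. Then take the wooden wedge and push it straight, flat on the shelf and thin end first, under the middle of the unit's front edge until both front feet are just off the shelf, by about 4 mm, so that I can slip new pads under them; do not shove the unit along the shelf or knock the other things about. Let the wedge alone carry the front, and finish still holding the wedge there: do not let go of it.

Things in the scene. Friction and masses are not known exactly. Their poses are not given: they have to be found in the camera images.
- drawer_unit: Grey plastic drawer unit, a loose box with one white drawer, on four black rubber feet: 200 deep (x), 280 wide (y), 110 high over all. Origin: centre of its underside, level with the feet's undersides. x points from the drawer front to the back; the front face, at x = -100, looks towards the robot, turned up to 0.3 rad. About 1.1 kg with drawer, half of it on the front feet, which grip the shelf.
- front_edge (a point): Middle of the unit's lower front edge, 8 above the shelf while it stands on its feet: the wedge goes under here, into the open 8 gap between the feet. The flat bottom is smooth and slides easily on the wedge. When this edge is raised the unit tips back on its rear feet, and the front feet rise by about 0.9 of what the edge rises. Axes as the unit's.
- foot_left (a point): Centre of the underside of the front foot at the unit's +y side (feet 8 high, 20 across, centred 80 before and behind and 115 to either side of the unit's origin); z = 0 when it stands on the shelf.
- foot_right (a point): The same for the front foot at the unit's -y side.
- drawer (a joint): How far the drawer stands out of the unit's front face (m), 0 shut; it starts 0.010 to 0.020 open, is stiff to move (about 3 N) and may stay so. The drawer front spans from 14 to 102 above the shelf, with a finger pull standing 6 farther out at 84.
- wedge: Planed wooden wedge lying flat, 180 long (x), 40 wide (y), 60 g. Its thickness falls evenly from 30 at the thick end (x = -90) to 3 at the thin end (x = +90), 3 in every 20. Origin: centre of its flat underside; x points to the thin end, which starts pointing away from the robot within 0.7 rad. It starts left or right of the drawer's front, the nozzle on the other side.
- wedge_tip (a point): Middle of the wedge's thin end, on its underside; axes as the wedge's.
- dibber: Wooden dibber (planting stick) with T handle and steel point, lying 115 to 135 in front of the unit's front face, across the wedge's way. Shaft 28 across along x, its axis 14 above the shelf. Origin on the underside; the T bar (28 across, 100 long along y) is at x = -120, the shaft runs straight to x = +80, then tapers to the point at x = +135. 140 g.
- dibber_handle (a point): Where the dibber's shaft meets the T bar, on the shaft's axis.
- dibber_mid (a point): Point on the dibber's shaft axis 120 from the T bar, above its origin; a good place to grip.
- dibber_tip (a point): The dibber's steel point.
- nozzle: Hose spray nozzle lying on its side, leave it: red barrel 113 long along x, 30 high, with a grip reaching about 115 to its -y side. Origin: under the barrel, 40 from its rear end.
- saucers: Stack of three round plastic plant saucers, leave it: 148 across, 36 high. Origin: centre of its underside.
- hammer: Hammer with a black rubber head, lying along its x with the handle to -x, leave it. Origin: under the tool.

How it is judged:
By the outcome, as a careful person would: the job done as asked, in the order asked, and still so for the second after the job is handed in, while the arm keeps its last pose, push and grip.
It also fails if it takes over 61 s, if anything falls off the work surface, if the arm or the gripper's body presses on something with over 40 N, if the wrist force passes 120 N, or if a joint passes its speed limit or range.

### The arm

A 7-joint arm with a two-finger parallel gripper is mounted at the origin on the work surface. World frame = base frame: x ahead of the robot, y to its left, z up, the work surface at z = 0. Lengths are in mm, angles in rad, forces in N, time in s.
With the tool pointing down it reaches from about 400 to 850 mm from the base axis. Payload 6.9 kg.
Tool frame: the origin (TCP) lies between the finger pads; the fingertips stand 22 mm ahead of it and the grasp point (between the pads) lies 3 mm ahead of it; z points along the fingers, y is the line along which they close (so a half turn about z gives the same grasp; the last joint's range is limited). The gripper opens to 85 mm and grips with 20 to 120 N. Pads are 22 mm wide; open, the fingers measure 114 mm over their backs; the gripper's body (76 mm by 85 mm) begins 54 mm behind the grasp point. The pads swing forward as they close: fully open they stand 13 mm farther back than shut.
Start: joints at [-1.067, 0.507, -0.238, 1.5, 0.126, 1.149, -0.155], TCP at [242.137, 576.179, 253.275] pointing down, gripper open.
Joint ranges: [-3.08, 3.08], [-0.24, 2.05], [-1.43, 1.35], [0, 2.5], [-1.52, 4.66], [0.17, 1.96], [-2.89, 2.89]. Speed limits (rad/s): [2.39, 2.39, 3.14, 3.14, 3.14, 3.14, 3.14].

### API

Orientations are given as a unit quaternion [x, y, z, w].
In Python, from plant import status, capture, job, find_in, cut_out gives the robot as it stands.
- The arm moves only by the tool send_rows, never from a script. Its argument "rows" is one flat list of numbers, 7 for each row, row after row: the turn, a rotation vector about the world's x, y, z in rad, then the shift along the world's x, y, z in mm, then the gripper's target within -1 to 1 (shut at 1, half-way at 0, fully open at -1). In form: [rx, ry, rz, x, y, z, grip, rx, ry, rz, x, y, z, grip, ...]. A call has 1 to 10 rows; each row is the pose to reach, as a shift and turn from the pose commanded when the call began; what a row does not reach only later rows make up. A row lasts 1/10 s, in which the tool goes at most 50 mm and 8.59 degrees, less where a joint would pass 70% of its speed; a pose out of reach is approached as far as the arm can. A call with a gripper value outside its range is refused whole. The fingers move at their own pace and stop on an object; "squeeze" is the grip in N (left out, the last holds). Time passes only in rows, so rows that repeat a pose let the fingers close. It gives the time, the measured TCP pose, the force, the opening and the grip force at its end, in the units of the state.
- status.observe(): the state, without advancing time (a new reading comes with each control period).
- capture(name): name is "scene" or "side" or "wrist"; returns a dict with "image" (480x640x3 uint8, red, green, blue), "camera_matrix" (3x3 intrinsics, pixels), "xyz" and "orientation" of the camera in the world; the wrist camera has in their place "tool_from_camera" (4x4, takes a point from camera to tool coordinates, whose origin is the TCP and whose axes are the flange's). Camera axes: x right, y down, z forward; pixel columns grow to the right and rows downward; lengths in mm; the calibration is good to about 2 mm. A picture is of the moment at which its call begins: read the wrist's pose just before it. There is no depth.
- job.close_job(): hands the job in; it is judged then, once.
Trained networks look in the newest picture that a camera, given by its name, has taken for a name from the list of things; names that differ only in an ending like _2 or _b are one class to them, and where a whole thing is asked for, a point or a joint stands for the part that bears it (a point fixed in the world has none). Each returns a list of dicts, best first, with "confidence" (0 to 1); they miss things now and then, are a little off and sometimes report something else, mostly with a low value. They report only what shows in the picture. A call takes as long as a camera call.
- find_in(camera, label): "extent" ([left, top, right, bottom] in pixels, round what is visible of it).
- cut_out(camera, label): "region" (480x640 bool, what is visible of it) and "extent" ([left, top, right, bottom] in pixels, round what is visible of it).
The state is a dict: "time": time; "qpos": joint angles; "qvel": joint speeds; "joint_efforts": joint torques, N m; "position": TCP position; "ee_rot": TCP orientation; "ft_force": force on the tool from outside, world axes, zero at the start; "moment": the same for the moment, N m; "opening": finger opening in mm; "grasp_force": force on a finger pad.
Only numpy, scipy, OpenCV 4.12 (cv2) and the standard library are available. Lean on these libraries where they do the work, as an engineer would, in place of code of your own. Each camera call takes 0.05 s, during which the arm holds its last target. There are 200 camera calls.

## Working session

There is one attempt and no reset: what is moved stays moved. The work goes in short steps, Python scripts to look and compute and a tool call to move; the robot and the scene stay as the last step left them, time stands still between calls to the robot, and variables do not carry over. Pictures are saved under pics/ and viewed, at most 10 in all, crops included, and the job is handed in when it is done.

Besides the shell and the picture viewer there is one more tool, called in YAML: its name, and indented under it one key for each argument. send_rows: Moves the arm, as the interface text tells. Its arguments: {"type":"object","properties":{"rows":{"type":"array"},"squeeze":{"type":"number"}},"required":["rows"]}

```bash
mkdir -p pics; ls
cat > h.py <<'E'
import numpy as np, cv2
from scipy.spatial.transform import Rotation as R
from plant import status, capture, job, find_in, cut_out
def cam(name):
    s=status.observe(); c=capture(name)
    if 'xyz' in c:
        o=np.array(c['orientation'],float)
        M=R.from_quat(o).as_matrix() if o.size==4 else o.reshape(3,3); t=np.array(c['xyz'],float)
    else:
        T=np.array(c['tool_from_camera'],float); W=R.from_quat(s['ee_rot']).as_matrix()
        M=W@T[:3,:3]; t=W@T[:3,3]+np.array(s['position'])
    return c['image'],np.array(c['camera_matrix']),M,t
def ground(K,M,t,uv,z=0):
    uv=np.atleast_2d(uv).astype(float); d=np.c_[uv,np.ones(len(uv))]@np.linalg.inv(K).T@M.T
    return t+d*((z-t[2])/d[:,2])[:,None]
def proj(K,M,t,P):
    p=(np.atleast_2d(P)-t)@M; p=p@K.T; return p[:,:2]/p[:,2:]
def save(n,im): cv2.imwrite('pics/'+n,im[:,:,::-1])
E
python3 - <<'E'
from h import *
print(status.observe())
for n in ['scene','side']:
    im,K,M,t=cam(n); save(n+'0.png',im); print(n,t,M[:,2])
    for l in ['drawer_unit','wedge','dibber','nozzle','saucers','hammer','front_edge','dibber_tip','dibber_handle']:
        for r in find_in(n,l)[:2]: print(l,round(r['confidence'],2),np.round(r['extent']))
E
```

```text
pics
{'time': 0.0, 'qpos': array([-1.06749431,  0.50835417, -0.23753337,  1.50114244,  0.12571002,
        1.14890355, -0.1548009 ]), 'qvel': array([-0.00040368,  0.00062197,  0.00142644,  0.00010917,  0.00058305,
       -0.00153496, -0.00095541]), 'joint_efforts': array([-3.72672321e-04, -6.20603371e+01, -2.18696527e+00, -2.49643993e+01,
        1.27028031e-02,  1.21263979e-02,  1.79380658e-05]), 'position': array([242.00895906, 575.73454057, 252.41648029]), 'ee_rot': array([ 1.97577771e-01,  9.80286795e-01, -8.93699935e-04, -1.60548290e-04]), 'ft_force': array([0.58880489, 0.51408302, 0.27141022]), 'moment': array([ 0.01247031,  0.00782403, -0.00523703]), 'grasp_force': 0.0, 'opening': 85.38112351717884}
scene [1351.17059702  370.80285118  942.88571074] [-0.59898168 -0.3105962  -0.73807246]
drawer_unit 0.95 [150. 207. 324. 336.]
wedge 0.81 [218. 136. 239. 195.]
wedge 0.64 [433. 212. 484. 278.]
dibber 0.69 [199. 187. 314. 206.]
nozzle 0.87 [431. 210. 487. 278.]
nozzle 0.32 [200. 187. 312. 211.]
saucers 0.66 [416. 296. 499. 366.]
saucers 0.4 [196. 187. 312. 208.]
hammer 0.65 [218. 133. 241. 193.]
hammer 0.64 [ 98. 184. 196. 267.]
front_edge 0.97 [153. 208. 323. 337.]
dibber_tip 0.7 [157. 206. 323. 338.]
dibber_tip 0.65 [197. 189. 313. 210.]
dibber_handle 0.63 [194. 187. 315. 210.]
side [ 107.52807296 -494.95837737  660.66515397] [ 0.52883393  0.54812481 -0.64799218]
drawer_unit 0.8 [319. 162. 484. 299.]
wedge 0.62 [357. 347. 403. 452.]
dibber 0.86 [291. 304. 440. 358.]
nozzle 0.88 [180. 202. 231. 256.]
saucers 0.68 [318. 165. 482. 299.]
saucers 0.65 [234. 150. 287. 191.]
hammer 0.62 [434. 286. 560. 371.]
front_edge 0.77 [319. 165. 480. 297.]
dibber_tip 0.59 [293. 301. 438. 358.]
dibber_handle 0.89 [295. 302. 441. 357.]
dibber_handle 0.49 [314. 162. 485. 294.]
```

View pics/side0.png

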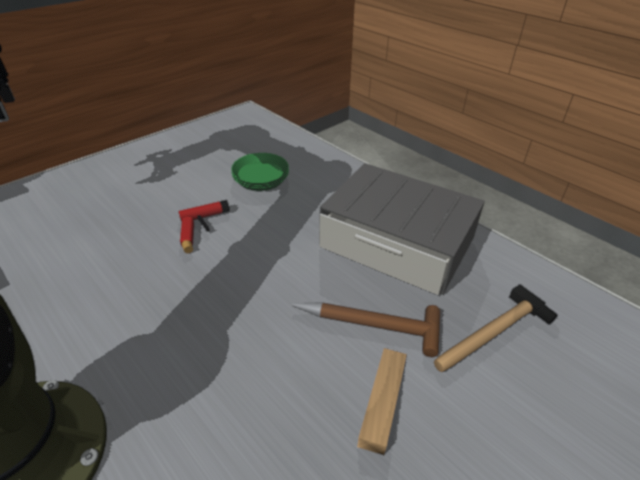

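View pics/scene0.png

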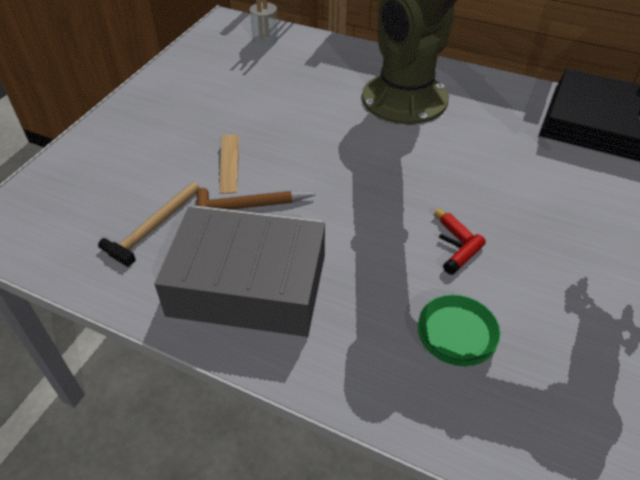

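Side view: wedge (357–403, 347–452) with its thin end up, dibber from tip (295,308) to T (432,330), and hammer to the right of the unit. Nozzle and saucers are on the left. I'll fit poses by matching silhouettes in both views.

```bash
cat > fit.py <<'E'
from h import *
from scipy.optimize import minimize
def box(x0,x1,y0,y1,z0,z1): return np.array([[x,y,z] for x in(x0,x1) for y in(y0,y1) for z in(z0,z1)],float)
def cyl(x0,x1,r0,r1,ax=0,c=(0,0,14)):
    a=np.linspace(0,2*np.pi,16,endpoint=False); P=[]
    for x,r in((x0,r0),(x1,r1)):
        for b in a:
            p=[x,r*np.cos(b),r*np.sin(b)]
            if ax==1:p=[r*np.cos(b),x,r*np.sin(b)]
            P.append(np.add(p,c))
    return np.array(P)
MOD={'drawer_unit':[box(-100,100,-140,140,8,110),box(-115,-100,-130,130,14,102)],
'wedge':[np.array([[-90,s,z] for s in(-20,20) for z in(0,30)]+[[90,s,z] for s in(-20,20) for z in(0,3)],float)],
'dibber':[cyl(-120,80,14,14),cyl(80,135,14,2),cyl(-50,50,14,14,1,(-120,0,14))],
'hammer':[box(-150,100,-13,13,0,25)],'nozzle':[box(-40,73,-15,15,0,30),box(-25,5,-115,0,0,30)]}
def mask(l,p,K,M,t,z=0):
    m=np.zeros((480,640),np.uint8); Rz=R.from_euler('z',p[2]).as_matrix()
    for P in MOD[l]:
        q=proj(K,M,t,P@Rz.T+[p[0],p[1],z]); h=cv2.convexHull((q*16).astype(np.int32)); cv2.fillConvexPoly(m,h,1,shift=4)
    return m>0
def fit(l,obs,p0s,z=0):
    def f(p): return -np.mean([(a:=mask(l,(p[0],p[1],p[2]/100),*v,z),(a&r).sum()/max(1,(a|r).sum()))[1] for r,v in obs])
    best=None
    for p0 in p0s:
        p0=np.array([p0[0],p0[1],p0[2]*100.])
        s=np.vstack([p0,p0+[25,0,0],p0+[0,25,0],p0+[0,0,15]])
        for _ in range(2):
            r=minimize(f,s[0],method='Nelder-Mead',options=dict(initial_simplex=s,xatol=.2,fatol=1e-4)); s=r.x+np.array([[0,0,0],[8,0,0],[0,8,0],[0,0,6]])
        if best is None or r.fun<best.fun: best=r
    return np.r_[best.x[:2],best.x[2]/100],-best.fun
E
python3 - <<'E'
from fit import *
ex={'side':{'drawer_unit':(319,162,484,299),'wedge':(357,347,403,452),'dibber':(291,304,440,358),'nozzle':(180,202,231,256),'hammer':(434,286,560,371)},
'scene':{'drawer_unit':(150,207,324,336),'wedge':(218,136,239,195),'dibber':(199,187,314,206),'nozzle':(431,210,487,278),'hammer':(98,184,196,267)}}
obs={};C={}
for n in ex:
    im,*v=cam(n); C[n]=(im,v)
    for l,e in ex[n].items():
        b=None
        for r in cut_out(n,l):
            d=np.abs(np.array(r['extent'])-e).max()
            if d<20 and (b is None or d<b[0]): b=(d,r['region'])
        if b: obs.setdefault(l,[]).append((np.array(b[1]),v))
        print(n,l,b and (b[0],b[1].sum()), ground(*v,[(e[0]+e[2])/2,(e[1]+e[3])/2],10)[0].round())
import pickle; 
for l in ['drawer_unit','wedge','dibber','hammer','nozzle']:
    if l not in obs: continue
    r,v=obs[l][0]; ys,xs=np.nonzero(r); c=ground(*v,[xs.mean(),ys.mean()],15)[0]
    a0=[-1.57] if l=='dibber' else [0]; 
    if l=='dibber': a0=[1.57,1.3,1.9]
    if l in('nozzle','hammer'): a0=[-2,-1,0,1,2,3]
    p,s=fit(l,obs[l],[(c[0],c[1],a) for a in a0]); print(l,p.round(3),round(s,3),[round(fit(l,[o],[p])[1],2) for o in obs[l]])
E
```

```text
side drawer_unit (np.float64(4.300000000000011), np.int64(13894)) [782. -47.  10.]
side wedge (np.float64(2.8999999999999773), np.int64(2732)) [ 436. -288.   10.]
side dibber (np.float64(3.8999999999999773), np.int64(2759)) [ 516. -183.   10.]
side nozzle (np.float64(3.5999999999999943), np.int64(1003)) [461. 251.  10.]
side hammer (np.float64(3.6000000000000227), np.int64(2330)) [ 694. -339.   10.]
scene drawer_unit (np.float64(2.4000000000000057), np.int64(17498)) [ 733. -101.   10.]
scene wedge (np.float64(2.6999999999999886), np.int64(990)) [ 456. -287.   10.]
scene dibber (np.float64(4.400000000000006), np.int64(1230)) [ 523. -172.   10.]
scene nozzle (np.float64(4.199999999999989), np.int64(1445)) [469. 285.  10.]
scene hammer (np.float64(4.0), np.int64(1694)) [ 705. -346.   10.]
drawer_unit [ 7.53581e+02 -6.19600e+01  2.85000e-01] 0.962 [np.float64(0.97), np.float64(0.97)]
wedge [ 449.633 -286.133    0.5  ] 0.89 [np.float64(0.95), np.float64(0.91)]
dibber [ 534.471 -162.328    2.166] 0.807 [np.float64(0.94), np.float64(0.68)]
hammer [ 661.039 -327.523    2.999] 0.624 [np.float64(0.62), np.float64(0.64)]
nozzle [475.445 311.613  -0.594] 0.617 [np.float64(0.62), np.float64(0.67)]
```

Run:
```python
from fit import *
_,*v=cam('side'); 
print('side tip,handle,T ends',ground(*v,[[294,307],[432,329],[432,308],[431,354]],14).round(1))
_,*w=cam('scene'); print('scene tip, handle,Tends',ground(*w,[[315,196],[204,203],[202,190]],14).round(1))
r=[np.array(c['region']) for c in cut_out('scene','dibber')][:1]
s=[np.array(c['region']) for c in cut_out('side','dibber')][:1]
cam('side'); s=[np.array(c['region']) for c in cut_out('side','dibber')][:1]
print(fit('dibber',[(s[0],v)],[(530,-165,1.9)]))
U=(753.6,-62,.285); 
def inU(p):
    d=np.array(p)-U[:2]; c,k=np.cos(U[2]),np.sin(U[2]); return (d@[[c,-k],[k,c]]).round(1)
for p in [(534,-162),(450,-286),(661,-327),(475,311)]: print(p,inU(p))
```

```text
side tip,handle,T ends [[ 456.9  -57.6   14. ]
 [ 603.9 -261.7   14. ]
 [ 643.6 -232.3   14. ]
 [ 559.7 -292.3   14. ]]
scene tip, handle,Tends [[ 468.6  -50.1   14. ]
 [ 594.8 -267.5   14. ]
 [ 560.2 -295.    14. ]]
(array([ 534.86802382, -162.58682847,    2.16301494]), np.float64(0.9543285616905249))
(534, -162) [-238.9  -34.2]
(450, -286) [-354.3 -129.6]
(661, -327) [-163.4 -228.3]
(475, 311) [-162.5  436.3]
```

send_rows:
  rows: [0,0,-0.15,50,-90,0,-1,0,0,-0.3,90,-180,0,-1,0,0,-0.45,130,-270,0,-1,0,0,-0.58,170,-360,0,-1,0,0,-0.58,205,-450,0,-1,0,0,-0.58,235,-540,0,-1,0,0,-0.58,260,-630,0,-1,0,0,-0.58,293,-738,0,-1,0,0,-0.58,293,-738,0,-1,0,0,-0.58,293,-738,0,-1]

```text
time: 2.9
position: [436.7, 114.3, 253.7]
ee_rot: [0.47, 0.883, 0.0, 0.0]
ft_force: [0.1, 0.3, 0.1]
opening: 85.2
grasp_force: 0.0
```

send_rows:
  rows: [0,0,0,0,0,0,-1,0,0,0,0,0,0,-1,0,0,0,0,0,0,-1,0,0,0,0,0,0,-1]

```text
time: 3.3
position: [435.9, 117.8, 253.2]
ee_rot: [0.468, 0.884, 0.0, -0.0]
ft_force: [0.4, -0.6, -0.2]
opening: 85.5
grasp_force: 0.0
```

send_rows:
  rows: [0,0,0,16,-47,0,-1,0,0,0,32,-94,0,-1,0,0,0,49,-140,0,-1,0,0,0,66,-187,0,-1,0,0,0,82,-234,0,-1,0,0,0,99,-280,0,-1,0,0,0,99,-280,0,-1,0,0,0,99,-280,0,-1]

```text
time: 4.1
position: [535.5, -163.5, 252.6]
ee_rot: [0.47, 0.883, 0.0, -0.001]
ft_force: [-0.5, 1.8, 0.2]
opening: 85.3
grasp_force: 0.0
```

Run:
```python
from fit import *
im,*v=cam('wrist'); save('w1.png',im); print(v[2].round(),v[1][:,2].round(2))
for l in ['dibber','wedge','drawer_unit','hammer']:
    for r in cut_out('wrist',l)[:2]:
        e=r['extent']; print(l,round(r['confidence'],2),np.round(e))
        if l=='dibber': print(fit(l,[(np.array(r['region']),v)],[(535,-162,2.163)]))
_,*v=cam('side'); print('nozzle',ground(*v,[[187,250],[180,212],[229,205],[210,229]],10).round())
```

```text
[490. -97. 373.] [ 0.18 -0.26 -0.95]
dibber 0.6 [269.  44. 364. 328.]
(array([ 536.9952451 , -164.98596216,    2.16588966]), np.float64(0.965943308067698))
wedge 0.55 [ 74. 228. 268. 280.]
drawer_unit 0.75 [400.  38. 640. 435.]
hammer 0.6 [245. 318. 436. 463.]
hammer 0.24 [ 75. 224. 270. 278.]
nozzle [[395. 217.  10.]
 [451. 345.  10.]
 [551. 291.  10.]
 [469. 245.  10.]]
```

View pics/w1.png

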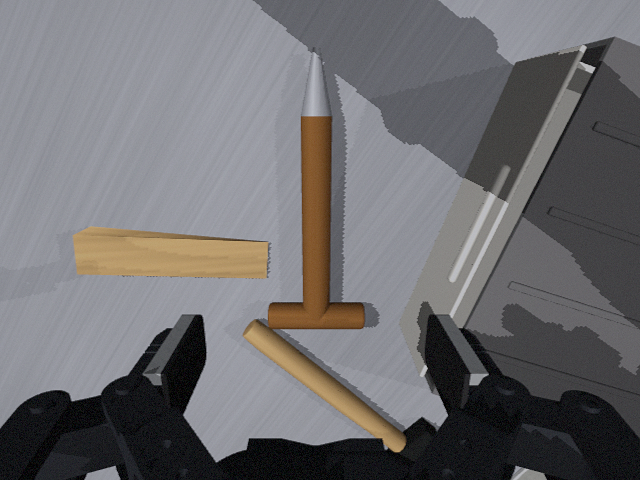

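Wrist view: the dibber is upright with its tip at (315,48) and its T bar at (316,316). The wedge's thin end is at (268,260), and the hammer handle is next to the T. The fit is good at (537,-165), so I'll descend.

send_rows:
  rows: [0,0,0,1,-1,-50,-1,0,0,0,1,-1,-100,-1,0,0,0,1,-1,-150,-1,0,0,0,1,-1,-195,-1,0,0,0,1,-1,-227,-0.4,0,0,0,1,-1,-227,1,0,0,0,1,-1,-227,1,0,0,0,1,-1,-227,1,0,0,0,1,-1,-227,1,0,0,0,1,-1,-227,1]
  squeeze: 40

```text
time: 5.4
position: [537.8, -165.1, 28.6]
ee_rot: [0.47, 0.883, 0.001, 0.002]
ft_force: [-0.4, 1.3, 8.5]
opening: 26.7
grasp_force: 40.2
```

send_rows:
  rows: [0,0,0,0,0,0,1,0,0,0,0,0,0,1,0,0,0,0,0,0,1]

```text
time: 5.7
position: [537.8, -165.0, 28.6]
ee_rot: [0.47, 0.883, 0.001, 0.002]
ft_force: [-0.4, 0.5, 9.5]
opening: 26.7
grasp_force: 40.2
```

send_rows:
  rows: [0,0,0,0,0,20,1,0,0,0,0,0,60,1,0,0,0,0,0,105,1,0,0,0,-10,10,150,1,0,0,0,-35,50,150,1,0,0,0.1,-60,92,150,1,0,0,0.22,-80,136,150,1,0,0,0.34,-95,182,150,1,0,0,0.46,-108,228,140,1,0,0,0.58,-108,260,110,1]

```text
time: 6.7
position: [428.0, 98.4, 138.9]
ee_rot: [0.194, 0.981, 0.002, 0.003]
ft_force: [1.1, -0.5, -2.6]
opening: 27.0
grasp_force: 39.8
```

send_rows:
  rows: [0,0,0.02,0,0,-30,1,0,0,0.02,0,0,-60,1,0,0,0.02,0,0,-85,1,0,0,0.02,0,0,-95,1,0,0,0.02,0,0,-101,1,0,0,0.02,0,0,-106,1,0,0,0.02,0,0,-106,1]

```text
time: 7.4
position: [428.7, 95.2, 30.7]
ee_rot: [0.188, 0.982, 0.0, 0.0]
ft_force: [-0.7, -0.5, -0.6]
opening: 26.6
grasp_force: 39.7
```

send_rows:
  rows: [0,0,0,0,0,-2,1,0,0,0,0,0,-3,1,0,0,0,0,0,-3,0.3,0,0,0,0,0,-3,0,0,0,0,0,0,-3,-0.4,0,0,0,0,0,-3,-0.4,0,0,0,0,0,40,-0.5,0,0,0,0,0,85,-0.6,0,0,0,0,0,130,-0.6,0,0,0,0,0,130,-0.6]

```text
time: 8.4
position: [430.9, 95.8, 165.2]
ee_rot: [0.188, 0.982, 0.002, 0.004]
ft_force: [0.6, 0.4, -0.3]
opening: 68.2
grasp_force: 0.0
```

Run:
```python
from fit import *
print(status.observe()['position'])
im,*v=cam('side'); save('s2.png',im)
o={}
for l in ['dibber','wedge','drawer_unit']:
    o[l]=[(np.array(cut_out('side',l)[0]['region']),v)]
im,*v=cam('scene')
for l in ['wedge','drawer_unit']:
    o[l]+=[(np.array(cut_out('scene',l)[0]['region']),v)]
for l,p0 in dict(dibber=(430,95,2.77),wedge=(450,-286,.5),drawer_unit=(753.6,-62,.285)).items():print(l,fit(l,o[l],[p0]))
```

```text
[430.87406369  95.75518456 165.16068519]
dibber (array([425.04675016,  98.06163009,   2.76955502]), np.float64(0.9382608695652174))
wedge (array([ 449.30925269, -286.35233708,    0.49347949]), np.float64(0.889763847566483))
drawer_unit (array([ 7.52647013e+02, -6.21307971e+01,  2.89104610e-01]), np.float64(0.9665236964100625))
```

View pics/s2.png

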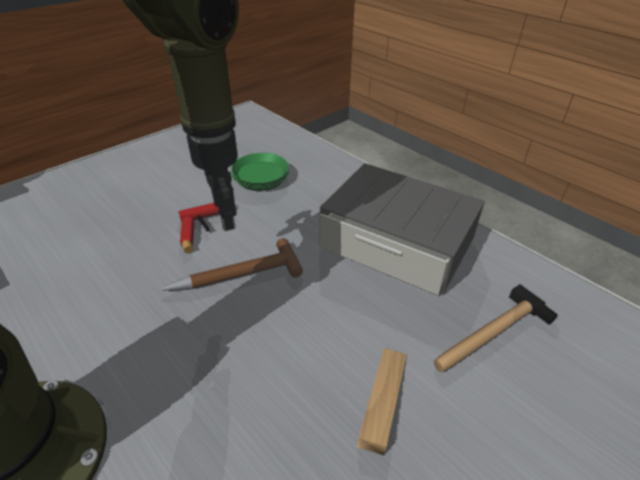

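The dibber now lies on the left at (163–300, 240–290), clear of the nozzle and unit. Next, above the wedge.

send_rows:
  rows: [0,0,-0.14,0,-25,30,-0.6,0,0,-0.28,0,-60,50,-0.6,0,0,-0.42,0,-100,60,-0.6,0,0,-0.56,0,-140,60,-0.6,0,0,-0.7,-5,-180,60,-0.6,0,0,-0.84,-10,-220,60,-0.6,0,0,-0.98,-15,-260,60,-0.6,0,0,-1.12,-20,-300,60,-0.6,0,0,-1.26,-25,-330,60,-0.6,0,0,-1.4,-30,-360,60,-0.6]

```text
time: 9.75
position: [397.5, -266.2, 219.3]
ee_rot: [0.778, 0.628, -0.001, -0.001]
ft_force: [0.6, -0.3, -0.5]
opening: 68.3
grasp_force: 0.0
```

send_rows:
  rows: [0,0,-0.14,-4,-40,0,-0.6,0,0,-0.28,-4,-50,0,-0.6,0,0,-0.42,-4,-50,0,-0.6,0,0,-0.56,-4,-50,0,-0.6,0,0,-0.7,-4,-50,0,-0.6,0,0,-0.84,-4,-50,0,-0.6,0,0,-0.87,-4,-50,0,-0.6,0,0,-0.87,-4,-50,0,-0.6,0,0,-0.87,-4,-50,0,-0.6]

```text
time: 10.65
position: [394.2, -314.7, 219.9]
ee_rot: [0.969, 0.246, -0.0, -0.0]
ft_force: [0.4, -0.3, 0.2]
opening: 68.1
grasp_force: 0.0
```

Run:
```python
from fit import *
s=status.observe(); print(s['time'],s['position'],s['qpos'].round(2)); y=R.from_quat(s['ee_rot']).as_matrix()[:,1]; print('axis',np.arctan2(y[1],y[0]))
im,*v=cam('wrist'); save('w3.png',im)
for r in cut_out('wrist','wedge')[:2]:
    print(r['extent'],r['confidence'],fit('wedge',[(np.array(r['region']),v)],[(449,-286,.49)]))
```

```text
10.65 [ 394.2256509  -314.70204097  219.89154267] [ 0.17  0.42  0.66  1.87 -0.31  0.96 -0.11]
axis -1.073829668551131
[294.0, 14.6, 343.5, 247.2] 0.59 (array([ 450.54061991, -288.98637632,    0.50340839]), np.float64(0.9733470896741466))
```

View pics/w3.png

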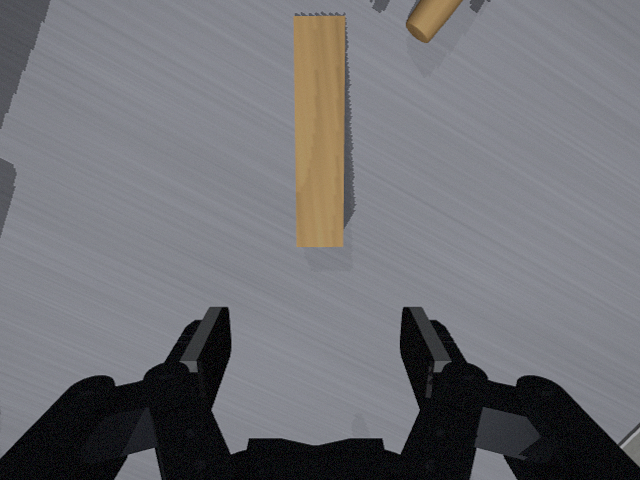

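Wrist view: the wedge runs upright from its thick end at (320,245) to its thin end at (320,15), centred between the fingers.

send_rows:
  rows: [0,0,0.006,2,-4,-50,-0.6,0,0,0.006,2,-4,-100,-0.6,0,0,0.006,2,-4,-150,-0.6,0,0,0.006,2,-4,-180,-0.6,0,0,0.006,2,-4,-188,-0.6,0,0,0.006,2,-4,-188,0,0,0,0.006,2,-4,-188,1,0,0,0.006,2,-4,-188,1,0,0,0.006,2,-4,-188,1,0,0,0.006,2,-4,-188,1]
  squeeze: 80

```text
time: 11.75
position: [397.2, -319.6, 34.1]
ee_rot: [0.969, 0.247, 0.001, 0.001]
ft_force: [0.1, 0.6, 8.3]
opening: 38.1
grasp_force: 81.1
```

send_rows:
  rows: [0,0,0,0,0,0,1,0,0,0,0,0,0,1,0,0,0,0,0,0,1]

```text
time: 12.05
position: [397.2, -319.6, 34.1]
ee_rot: [0.969, 0.247, 0.001, 0.001]
ft_force: [-0.9, 0.1, 8.9]
opening: 37.7
grasp_force: 81.1
```

Run:
```python
from fit import *
s=status.observe(); print(s['time'],s['position']); y=R.from_quat(s['ee_rot']).as_matrix()[:,1]; print('axis',np.arctan2(y[1],y[0]))
im,*v=cam('wrist'); save('w4.png',im)
for r in cut_out('wrist','wedge')[:2]:
    print(r['extent'],r['confidence'],fit('wedge',[(np.array(r['region']),v)],[(449,-286,.49)]))
```

```text
12.05 [ 397.21761263 -319.6204833    34.1248087 ]
axis -1.070745795043599
[250.1, 0.0, 371.8, 403.5] 0.93 (array([ 451.8316877 , -290.0138769 ,    0.51693873]), np.float64(0.9848498331479422))
```

send_rows:
  rows: [0,0,0,0,0,20,1,0,0,0,0,0,60,1,0,0,-0.03,10,40,60,1,0,0,-0.1,25,80,60,1,0,0,-0.17,40,120,60,1,0,0,-0.213,50,155,60,1,0,0,-0.213,56,169,50,1,0,0,-0.213,56,169,30,1,0,0,-0.213,56,169,10,1,0,0,-0.213,56,169,6,1]

```text
time: 13.15
position: [451.8, -149.7, 37.2]
ee_rot: [0.99, 0.143, -0.001, -0.0]
ft_force: [-0.8, -0.5, -0.5]
opening: 38.2
grasp_force: 80.5
```

send_rows:
  rows: [0,0,0,0,0,0,1,0,0,0,0,0,0,1]

```text
time: 13.35
position: [452.5, -150.6, 39.0]
ee_rot: [0.99, 0.142, 0.0, 0.0]
ft_force: [-0.1, 0.6, -0.9]
opening: 38.5
grasp_force: 80.5
```

Run:
```python
from fit import *
s=status.observe(); print(s['time'],s['position'],s['ft_force']); y=R.from_quat(s['ee_rot']).as_matrix()[:,1]; print('yaw',np.arctan2(y[1],y[0])+np.pi/2)
U={}
for n in ['wrist','side','scene']:
    im,*v=cam(n); save(n+'5.png',im)
    for l,p0,z in (('wedge',(514,-133,.287),4),('drawer_unit',(753,-62,.287),0)):
        r=cut_out(n,l)
        if not r: continue
        if n!='wrist' and l=='wedge': continue
        o=(np.array(r[0]['region']),v); U.setdefault(l,[]).append(o)
        print(n,l,r[0]['extent'],fit(l,[o],[p0],z))
print(fit('drawer_unit',U['drawer_unit'][-2:],[(753,-62,.287)]))
```

```text
13.35 [ 452.52311761 -150.59012125   39.01739924] [-0.1439012   0.55560003 -0.86787292]
yaw 0.28594187026515394
wrist wedge [249.5, 0.0, 371.6, 404.6] (array([ 5.11860120e+02, -1.33478013e+02,  3.01220456e-01]), np.float64(0.9890206116125556))
wrist drawer_unit [250.0, 0.0, 370.7, 402.2] (array([ 7.53e+02, -6.20e+01,  2.87e-01]), np.float64(0.14373697916666667))
side drawer_unit [356.4, 165.1, 485.7, 296.2] (array([ 7.52361726e+02, -6.06814360e+01,  2.81246190e-01]), np.float64(0.7895103919654066))
scene drawer_unit [152.2, 207.2, 325.7, 336.5] (array([ 7.52754312e+02, -6.59262437e+01,  2.80332303e-01]), np.float64(0.9739675843694494))
(array([ 7.53837539e+02, -6.50546941e+01,  2.78160484e-01]), np.float64(0.8796957580797344))
```

View pics/wrist5.png

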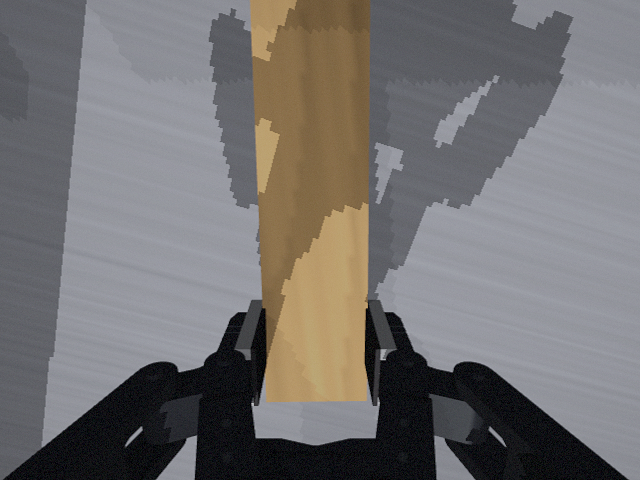

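Wrist view: the wedge is held square between the pads (edges at u 250–370), yaw about 0.30. The tip is about 60 mm short of the edge and on its midline. I'll lower it and approach.

send_rows:
  rows: [0,0,-0.015,0,0,-3,1,0,0,-0.015,0,0,-5.5,1,0,0,-0.015,9.6,2.8,-5.5,1,0,0,-0.015,19.2,5.7,-5.5,1,0,0,-0.015,28.8,8.5,-5.5,1,0,0,-0.015,38.4,11.4,-5.5,1,0,0,-0.015,48,14.2,-5.5,1,0,0,-0.015,57.5,17,-5.5,1,0,0,-0.015,67.1,19.9,-5.5,1,0,0,-0.015,67.1,19.9,-5.5,1]

```text
time: 14.8
position: [520.2, -131.1, 34.1]
ee_rot: [0.991, 0.135, 0.001, 0.001]
ft_force: [-2.9, -0.6, 17.8]
opening: 38.1
grasp_force: 82.4
```

send_rows:
  rows: [0,0,0,0,0,0,1,0,0,0,0,0,0,1]

```text
time: 15.0
position: [520.2, -131.2, 34.1]
ee_rot: [0.991, 0.135, 0.001, 0.001]
ft_force: [-2.4, -0.3, 16.1]
opening: 37.8
grasp_force: 82.2
```

Run:
```python
from fit import *
s=status.observe(); print(s['time'],s['position'],s['ft_force']); y=R.from_quat(s['ee_rot']).as_matrix()[:,1]; print('yaw',np.arctan2(y[1],y[0])+np.pi/2)
im,*v=cam('side'); save('side6.png',cv2.resize(im[150:350,300:540],None,fx=3,fy=3,interpolation=2))
```

```text
15.0 [ 520.15305049 -131.15268193   34.09664386] [-2.35032674 -0.25874401 16.07830763]
yaw 0.2703726818020118
```

View pics/side6.png

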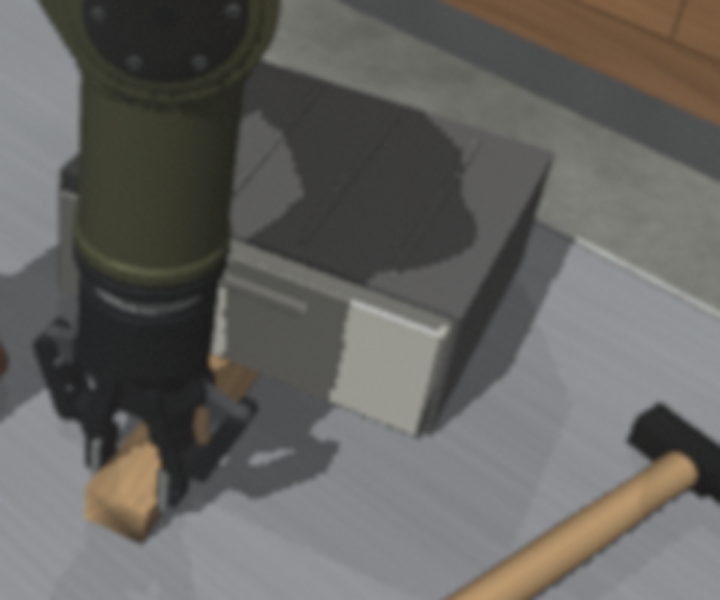

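Close crop: the wedge's thin end is just going under the drawer front at about (245,370), and nothing has been disturbed. I'll ease the downward press and continue in stages.

send_rows:
  rows: [0,0,0,0,0,2,1,0,0,0,4.8,1.4,2,1,0,0,0,9.6,2.8,2,1,0,0,0,14.4,4.2,2,1,0,0,0,14.4,4.2,2,1]

```text
time: 15.55
position: [534.7, -125.1, 34.4]
ee_rot: [0.991, 0.136, 0.0, -0.0]
ft_force: [-0.3, 0.3, -0.6]
opening: 38.0
grasp_force: 80.4
```

send_rows:
  rows: [0,0,0,2.9,0.8,0,1,0,0,0,4.8,1.4,0,1,0,0,0,4.8,1.4,0,1]

```text
time: 15.85
position: [538.8, -124.2, 34.7]
ee_rot: [0.991, 0.136, 0.0, -0.0]
ft_force: [-0.3, 0.9, -1.0]
opening: 38.0
grasp_force: 80.4
```

send_rows:
  rows: [0,0,0,2.9,0.8,0,1,0,0,0,4.8,1.4,0,1,0,0,0,4.8,1.4,0,1]

```text
time: 16.15
position: [542.8, -123.0, 34.5]
ee_rot: [0.991, 0.135, -0.001, -0.0]
ft_force: [-2.4, -0.4, -1.2]
opening: 37.7
grasp_force: 80.4
```

send_rows:
  rows: [0,0,0,2.9,0.8,0,1,0,0,0,4.8,1.4,0,1,0,0,0,4.8,1.4,0,1]

```text
time: 16.45
position: [548.4, -121.4, 34.6]
ee_rot: [0.991, 0.136, -0.0, -0.0]
ft_force: [-2.6, 0.3, -2.2]
opening: 37.9
grasp_force: 80.3
```

Contact began near TCP x≈543, as predicted. I'll press the wedge lightly flat and continue.

send_rows:
  rows: [0,0,0,0,0,-1.2,1,0,0,0,2.9,0.8,-1.2,1,0,0,0,5.8,1.7,-1.2,1,0,0,0,8.6,2.5,-1.2,1,0,0,0,11.5,3.4,-1.2,1,0,0,0,14.4,4.2,-1.2,1,0,0,0,16.3,4.8,-1.2,1,0,0,0,16.3,4.8,-1.2,1]

```text
time: 17.25
position: [564.3, -117.5, 34.1]
ee_rot: [0.991, 0.135, 0.0, 0.0]
ft_force: [-4.4, -2.1, 4.9]
opening: 37.9
grasp_force: 81.1
```

```bash
cat > rise.py <<'E'
from fit import *
U=(753,-63,.284); Rz=R.from_euler('z',U[2]).as_matrix()
def pts(P,th,sl=0):  # tip back about rear-foot line (x=+80 underside, approx outer edge 90) and slide sl along unit x
    P=np.array(P,float); q=P-[85,0,0]; q=q@R.from_euler('y',th).as_matrix().T+[85+sl,0,0]; return q@Rz.T+[U[0],U[1],0]
def run():
    s=status.observe(); print(s['time'],s['position'].round(1),s['ft_force'].round(1))
    for n,f in (('scene','scene5.png'),('side','side6full.png')):
        a=cv2.imread('pics/scene0.png' if n=='scene' else 'pics/side0.png',0); im,*v=cam(n); b=cv2.cvtColor(im,cv2.COLOR_RGB2GRAY); save(n+'_last.png',im)
        F=[[-100,-140,110],[-100,-140,8],[-100,140,110],[100,-140,110],[100,140,110]]
        base=proj(*v,pts(F,0)); d4=proj(*v,pts(F,4.4/185))-base; ds=proj(*v,pts(F,0,5))-base
        for i,p in enumerate(base):
            x,y=p.round().astype(int); w=11
            if not(40<x<600 and 40<y<440): continue
            T=a[y-w:y+w+1,x-w:x+w+1]; S=b[y-w-8:y+w+9,x-w-8:x+w+9]
            r=cv2.matchTemplate(cv2.Laplacian(cv2.GaussianBlur(S,(0,0),1.),cv2.CV_32F),cv2.Laplacian(cv2.GaussianBlur(T,(0,0),1.),cv2.CV_32F),cv2.TM_CCOEFF_NORMED)
            _,m,_,(mx,my)=cv2.minMaxLoc(r); mx0,my0=mx,my
            if 0<mx<16 and 0<my<16:
                g=lambda l,c,h:(l-h)/(2*(l-2*c+h)); mx+=g(r[my0,mx0-1],m,r[my0,mx0+1]); my+=g(r[my0-1,mx0],m,r[my0+1,mx0])
            print(n,F[i],'score %.2f'%m,'shift',round(mx-8,2),round(my-8,2),'exp 4.4rise',d4[i].round(2),'exp 5slide',ds[i].round(2))
E
python3 -c "from rise import *; run()"
```

```text
17.25 [ 564.3 -117.5   34.1] [-4.4 -2.1  4.9]
scene [-100, -140, 110] score 0.71 shift 0.44 -0.63 exp 4.4rise [-0.75 -0.63] exp 5slide [-0.74  1.73]
scene [-100, -140, 8] score 0.15 shift -1.95 3.04 exp 4.4rise [-0.35 -1.3 ] exp 5slide [-0.68  1.72]
scene [-100, 140, 110] score 0.48 shift -0.15 -0.14 exp 4.4rise [-0.18 -0.58] exp 5slide [-0.37  1.83]
scene [100, -140, 110] score 0.87 shift -0.3 1.24 exp 4.4rise [-0.45  1.28] exp 5slide [-0.94  2.19]
scene [100, 140, 110] score 0.85 shift -0.05 0.18 exp 4.4rise [-0.25  1.35] exp 5slide [-0.48  2.33]
side [-100, -140, 110] score 0.85 shift 0.69 -2.2 exp 4.4rise [ 0.97 -2.67] exp 5slide [ 0.88 -1.62]
side [-100, -140, 8] score 0.81 shift -0.04 -0.37 exp 4.4rise [ 0.47 -1.63] exp 5slide [ 0.85 -1.64]
side [-100, 140, 110] score 0.67 shift 0.62 -2.23 exp 4.4rise [ 0.7  -2.42] exp 5slide [ 1.26 -1.26]
side [100, -140, 110] score 0.70 shift 0.11 -0.05 exp 4.4rise [ 0.3  -0.47] exp 5slide [ 0.65 -1.2 ]
side [100, 140, 110] score 0.26 shift -3.93 2.83 exp 4.4rise [ 0.49 -0.36] exp 5slide [ 0.96 -0.96]
```

send_rows:
  rows: [0,0,0,1.9,0.6,0,1,0,0,0,3.8,1.1,0,1,0,0,0,5.8,1.7,0,1,0,0,0,5.8,1.7,0,1,0,0,0,5.8,1.7,0,1]

```text
time: 17.85
position: [570.1, -115.7, 34.2]
ee_rot: [0.991, 0.135, 0.0, 0.0]
ft_force: [-4.7, -2.0, 5.3]
opening: 37.9
grasp_force: 81.0
```

```bash
python3 -c "
from rise import *; run()
im,*v=cam('wrist'); save('w9.png',im)
a=cv2.imread('pics/side_last.png'); cv2.imwrite('pics/last.png',cv2.resize(a[150:350,130:500],(740,400)))
_=0
c=cam('side'); print(fit('dibber',[(np.array(cut_out('side','dibber')[0]['region']),c[1:])],[(425,98,2.77)]))"
```

```text
17.85 [ 570.1 -115.7   34.2] [-4.7 -2.   5.3]
scene [-100, -140, 110] score 0.70 shift 0.42 -0.69 exp 4.4rise [-0.75 -0.63] exp 5slide [-0.74  1.73]
scene [-100, -140, 8] score 0.17 shift -0.93 -0.08 exp 4.4rise [-0.35 -1.3 ] exp 5slide [-0.68  1.72]
scene [-100, 140, 110] score 0.46 shift -0.11 -0.37 exp 4.4rise [-0.18 -0.58] exp 5slide [-0.37  1.83]
scene [100, -140, 110] score 0.85 shift -0.14 1.59 exp 4.4rise [-0.45  1.28] exp 5slide [-0.94  2.19]
scene [100, 140, 110] score 0.84 shift -0.04 0.26 exp 4.4rise [-0.25  1.35] exp 5slide [-0.48  2.33]
side [-100, -140, 110] score 0.85 shift 1.13 -2.67 exp 4.4rise [ 0.97 -2.67] exp 5slide [ 0.88 -1.62]
side [-100, -140, 8] score 0.77 shift 0.44 -0.51 exp 4.4rise [ 0.47 -1.63] exp 5slide [ 0.85 -1.64]
side [-100, 140, 110] score 0.66 shift 0.85 -2.72 exp 4.4rise [ 0.7  -2.42] exp 5slide [ 1.26 -1.26]
side [100, -140, 110] score 0.71 shift 0.13 -0.09 exp 4.4rise [ 0.3  -0.47] exp 5slide [ 0.65 -1.2 ]
side [100, 140, 110] score 0.33 shift -6.84 -1.18 exp 4.4rise [ 0.49 -0.36] exp 5slide [ 0.96 -0.96]
(array([425.35514014,  98.11794969,   2.76081907]), np.float64(0.9585514834205934))
```

View pics/last.png

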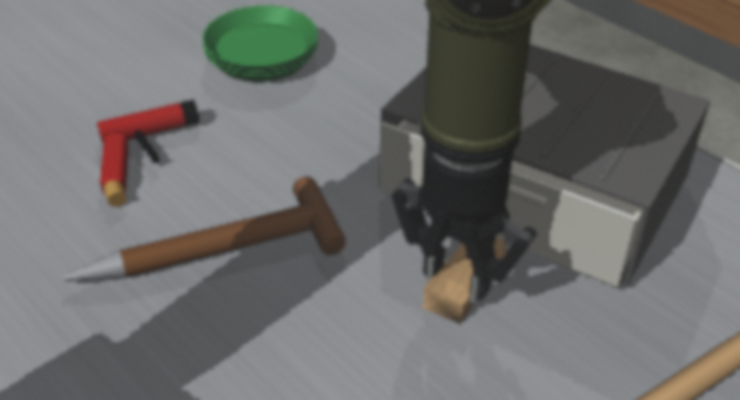

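View pics/w9.png

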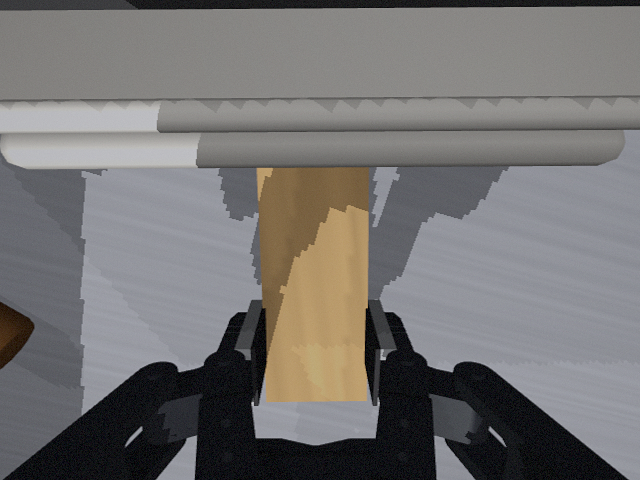

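The last views show the wedge square and centred under the pull (u≈312), not slipped, with the edge raised about 4.4 mm. The dibber, nozzle, saucers and hammer are undisturbed.

```bash
python3 -c "from plant import job; print(job.close_job())"
```

```text
the job is handed in; nothing more can be done
None
```

The job is handed in: the dibber lies on the left, clear of everything. The wedge is still gripped, flat and centred under the unit's front edge, with the front feet an estimated 4 mm off the shelf and no sign of the unit sliding.

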